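Pack the finished ink bottles and close the carton

ROBOT

A 6-joint arm with a two-finger parallel gripper is mounted at the origin on the work surface. World frame = base frame: x ahead of the robot, y to its left, z up, the work surface at z = 0. Lengths are in m, angles in degrees, forces in N, time in s.
With the tool pointing down it reaches from about 0.35 to 0.875 m from the base axis. Payload 4.2 kg.
Tool frame: the origin (TCP) lies on the centre line of the jaws, within the pads' length; the fingertips stand r.tip_extent ahead of it and the grasp point (between the pads) lies 11 mm behind it (r.tip_extent is the distance from the TCP to the fingertips, in m); z points along the fingers, y is the line along which they close (so a half turn about z gives the same grasp; the last joint's range is limited). The gripper opens to 87 mm and grips with 3 to 60 N. Pads are 19 mm wide; open, the fingers measure 117 mm over their backs; the gripper's body (75 mm by 190 mm) begins 51 mm behind the grasp point.
Start: joints at [-49.526, 22.042, 0.453, 0, -68.411, -14.817], TCP at [0.271, -0.563, 0.231] pointing down, gripper open.
Joint ranges: [-179.83, 179.83], [-69.29, 118.12], [-61.27, 80.66], [-181.25, 117.63], [-171.15, -9.14], [-177.46, 177.46]. Speed limits (degrees/s): [159.86, 159.86, 180, 180, 180, 180].

INTERFACE

Orientations are given as a 3x3 rotation matrix whose columns are the frame's x, y, z axes.
In Python, from station import r gives the robot as it stands.
- The arm moves only by the shell command python3 -m jog 'ROWS'. ROWS is text: rows parted by semicolons, each of 5 numbers parted by spaces: the opening, from 0 (shut) to 1 (fully open), then the shift along the world's x, y, z in mm, then the turn about the world's z in degrees. In form: hand dx dy dz roll; .... A call has 1 to 5 rows; each row shifts and turns the commanded pose from where the row before left it; what a row does not reach is not made up. A row lasts 1/8 s, in which the tool goes at most 62.5 mm and 10.7 degrees, less where a joint would pass 70% of its speed; a pose out of reach is approached as far as the arm can. A call is refused whole if a number of a shift passes 62.5 or a number of a turn 10.7, either way. A call with a gripper value outside its range is refused whole. The fingers move at their own pace and stop on an object; the grip force is fixed at half the most. Time passes only in rows, so rows that do not move let the fingers close. It gives the time, the measured TCP pose, the force, the opening and the grip force at its end, in the units of the state.
- r.sense(): the state, without advancing time (a new reading comes with each control period).
- r.capture(name): name is "scene" or "side" or "wrist"; returns a dict with "pixels" (420x560x3 uint8, red, green, blue), "fovy" (degrees; the focal length in pixels is half the picture's height over the tangent of half this angle, whatever the lens; pixels are square), "cx", "cy" (the principal point, pixels), "origin" and "orientation" of the camera in the world; the wrist camera has in their place "T_tool_cam" (4x4, takes a point from camera to tool coordinates, whose origin is the TCP and whose axes are the flange's). Camera axes: x right, y down, z forward; pixel columns grow to the right and rows downward; lengths in m; the calibration is good to about 2 mm. A picture is of the moment at which its call begins: read the wrist's pose just before it. There is no depth.
- r.finish_job(): hands the job in; it is judged then, once.
The state is a dict: "time_s": time; "joints": joint angles; "joint_velocities": joint speeds; "effort": joint torques, N m; "tcp_pos": TCP position; "ee_rot": TCP orientation; "wrist_force": force on the tool from outside, world axes, zero at the start; "moment": the same for the moment, N m; "gripper_width": opening from 0.0 (shut) to 1.0 (fully open); "gripper_force": force on a finger pad.
Only numpy, scipy, OpenCV 4.12 (cv2) and the standard library are available. Lean on these libraries where they do the work, as an engineer would, in place of code of your own. Each camera call takes 0.05 s, during which the arm holds its last target. There are 200 camera calls.

TASK

Fold the carton's flap back past upright to clear its mouth, then collect every finished ink bottle from the capping machine's catch tray and stand them all upright on the floor of the carton. When the last one is in, fold the flap down flat to shut the carton; leave the tape, bowl and palette where they are.

Things in the scene. Friction and masses are not known exactly. Their poses are not given: they have to be found in the camera images.
- tray: catch tray of the bottle capping machine: fixed, shallow, steel, 188 (its x) by 288 (its y) mm outside, walls 4 mm thick and 26 mm high, floor top 4 mm above the table. Origin: centre of its underside, on the table. A sloping steel chute, 130 mm wide, comes down to its +y end from the machine, 25 mm above the table at the tray, rising away from it at 0.22 rad
- carton: open white-grey board carton, fixed to the table, 224 (its x) by 164 (its y) mm outside, walls and floor 4 mm thick, rim 92 mm above the table, no dividers: room for six bottles, three along x by two along y. Origin: centre of its underside, on the table. One flap is hinged along the top of its -y wall
- flap_hinge (a point): middle of the flap's hinge line, on the top of the carton's -y wall, 82 mm from the carton's centre and 95 mm above the table; the hinge line runs along the carton's x
- flap (a joint): angle (rad) of the carton's stiff board flap (224 mm along the hinge, 166 mm from hinge to free edge, 6 mm thick, 80 g): 0 lies flat on the rim and covers the mouth, 1.57 upright, 2.0 leans outward (to the carton's -y) at its stop. The hinge is stiff (0.13 N m): the flap stays at any angle where it is left; 2 N at its free edge folds it, e.g. pushed with closed fingers
- flap_edge (a point): middle of the flap's free edge, in mid thickness
- tape: a bystander: roll of brown tape lying flat, 100 mm across, 48 mm high; origin at the centre of its underside
- bowl: a bystander: small steel bowl, 120 mm across, 50 mm high; origin at the centre of its underside
- palette: a bystander: round white plastic mixing palette, 150 mm across, 10 mm thick; origin at the centre of its underside
- bottle1: capped ink bottle (may be absent), all alike, 0.1 to 0.2 kg: square dark body 50 by 50 by 48 mm high, a short neck, then a round slate-grey cap 30 mm in diameter from 53 to 78 mm above the base (the top). Origin: centre of its underside; x and y square to its faces, z towards the cap. Can be lifted by the cap from above
- bottle2: capped ink bottle (may be absent), all alike, 0.1 to 0.2 kg: square dark body 50 by 50 by 48 mm high, a short neck, then a round slate-grey cap 30 mm in diameter from 53 to 78 mm above the base (the top). Origin: centre of its underside; x and y square to its faces, z towards the cap. Can be lifted by the cap from above
- bottle3: capped ink bottle (may be absent), all alike, 0.1 to 0.2 kg: square dark body 50 by 50 by 48 mm high, a short neck, then a round slate-grey cap 30 mm in diameter from 53 to 78 mm above the base (the top). Origin: centre of its underside; x and y square to its faces, z towards the cap. Can be lifted by the cap from above
- bottle4: capped ink bottle (may be absent), all alike, 0.1 to 0.2 kg: square dark body 50 by 50 by 48 mm high, a short neck, then a round slate-grey cap 30 mm in diameter from 53 to 78 mm above the base (the top). Origin: centre of its underside; x and y square to its faces, z towards the cap. Can be lifted by the cap from above
- bottle5: capped ink bottle (may be absent), all alike, 0.1 to 0.2 kg: square dark body 50 by 50 by 48 mm high, a short neck, then a round slate-grey cap 30 mm in diameter from 53 to 78 mm above the base (the top). Origin: centre of its underside; x and y square to its faces, z towards the cap. Can be lifted by the cap from above
- bottle6: capped ink bottle (may be absent), all alike, 0.1 to 0.2 kg: square dark body 50 by 50 by 48 mm high, a short neck, then a round slate-grey cap 30 mm in diameter from 53 to 78 mm above the base (the top). Origin: centre of its underside; x and y square to its faces, z towards the cap. Can be lifted by the cap from above
There are look-alikes about, which are no part of the job. What is shaped like the bottle2 but turquoise is not meant.

How it is judged:
By the outcome, as a careful person would: the job done as asked, in the order asked, and still so for the second after the job is handed in, with the robot touching nothing.
Of bottle1, bottle2, bottle3, bottle4, bottle5, bottle6 only 4 to 6 are there at a start; the rules pass over those that are not, and their reading is None.
At some moment in a run one of bottle1, bottle2, bottle3, bottle4, bottle5, bottle6 may be knocked a few centimetres aside while the robot is not near it.
It also fails if it takes over 210 s, if anything falls off the work surface, if the arm or the gripper's body presses on something with over 40 N, if the wrist force passes 120 N, or if a joint passes its speed limit or range.

## Working session

There is one attempt and no reset: what is moved stays moved. The work goes in short steps, Python scripts to look and compute and a shell command to move; the robot and the scene stay as the last step left them, time stands still between calls to the robot, and variables do not carry over. Pictures are saved under pics/ and viewed, at most 14 in all, crops included, and the job is handed in when it is done.

```bash
mkdir -p pics; ls; cat > h.py <<'E'
import numpy as np, cv2
from station import r
def cap(n,f):
    s=r.sense(); c=r.capture(n)
    cv2.imwrite(f'pics/{f}.png',c['pixels'][:,:,::-1])
    if 'T_tool_cam' in c:
        T=np.eye(4);T[:3,:3]=np.array(s['ee_rot']);T[:3,3]=s['tcp_pos'];T=T@np.array(c['T_tool_cam'])
        c['origin']=T[:3,3];c['orientation']=T[:3,:3]
    np.savez(f'pics/{f}.npz',**{k:np.array(v) for k,v in c.items()})
    return c
def load(f): return dict(np.load(f'pics/{f}.npz'))
def fl(c): return 210/np.tan(np.radians(float(c['fovy']))/2)
def px2(c,u,v,z):
    d=np.array(c['orientation'])@np.array([(u-c['cx'])/fl(c),(v-c['cy'])/fl(c),1]); o=np.array(c['origin'])
    return o+d*(z-o[2])/d[2]
def proj(c,p):
    q=np.array(c['orientation']).T@(np.array(p)-np.array(c['origin'])); return fl(c)*q[:2]/q[2]+[c['cx'],c['cy']]
E
python3 - <<'E'
from h import *
print(r.tip_extent, r.sense()['tcp_pos'], r.sense()['ee_rot'], r.sense()['time_s'])
for n in ('scene','side','wrist'):
    c=cap(n,n+'0');print(n,c['fovy'],c['origin'],c['orientation'])
E
```

```text
pics
0.008 [ 0.27037091 -0.56282902  0.22947482] [[-9.01469848e-01 -4.32840639e-01 -1.04641762e-03]
 [-4.32841887e-01  9.01467847e-01  1.90319368e-03]
 [ 1.19532273e-04  2.16860509e-03 -9.99997641e-01]] 0.0
scene 52.627364524293625 [ 1.14084258 -0.20313663  0.68781185] [[ 0.35447395  0.65383251 -0.66846934]
 [ 0.9350132  -0.25543624  0.24597285]
 [-0.00992625 -0.71221863 -0.70188753]]
side 43.57611743114901 [0.02028401 0.5272389  0.90124351] [[-0.70179717 -0.52261172  0.48410508]
 [-0.71237629  0.51568378 -0.47601498]
 [-0.00087413 -0.67893094 -0.73420161]]
wrist 70.6311848792433 [ 0.19332153 -0.59991422  0.38358916] [[-0.43269532  0.85916849  0.27313781]
 [ 0.90153577  0.41140592  0.13408364]
 [ 0.00282992  0.30426087 -0.95258455]]
```

View pics/scene0.png

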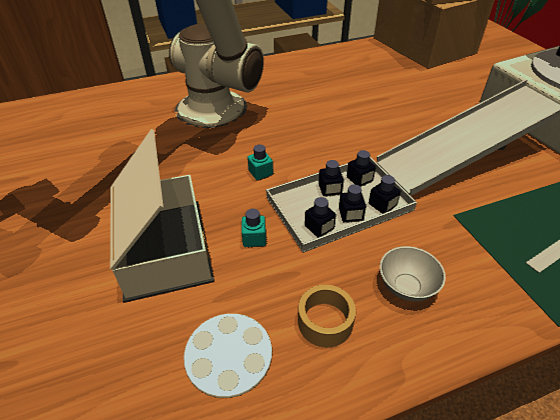

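View pics/side0.png

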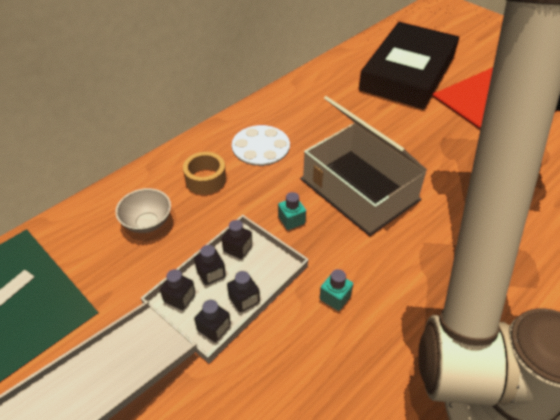

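The scene view shows five dark bottles in the tray, with caps near (331,166), (363,157), (321,204), (354,190) and (387,182). There are two turquoise look-alikes outside it at (260,160) and (254,227), which are excluded by colour. The carton is at (160,230), with its flap part-way up. I'll enlarge to get corners.

```bash
python3 - <<'E'
import cv2
a=cv2.imread('pics/scene0.png')[120:310,95:425]; b=cv2.imread('pics/side0.png')[80:365,135:435]
cv2.imwrite('pics/ca.png',cv2.resize(a,None,fx=2.4,fy=2.4,interpolation=cv2.INTER_CUBIC))
cv2.imwrite('pics/cb.png',cv2.resize(b,None,fx=2,fy=2,interpolation=cv2.INTER_CUBIC))
E
```

```text
(no output)
```

View pics/ca.png

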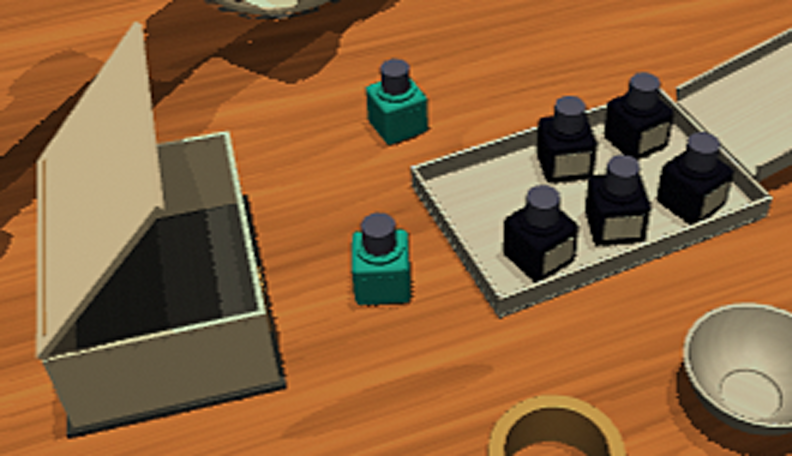

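View pics/cb.png

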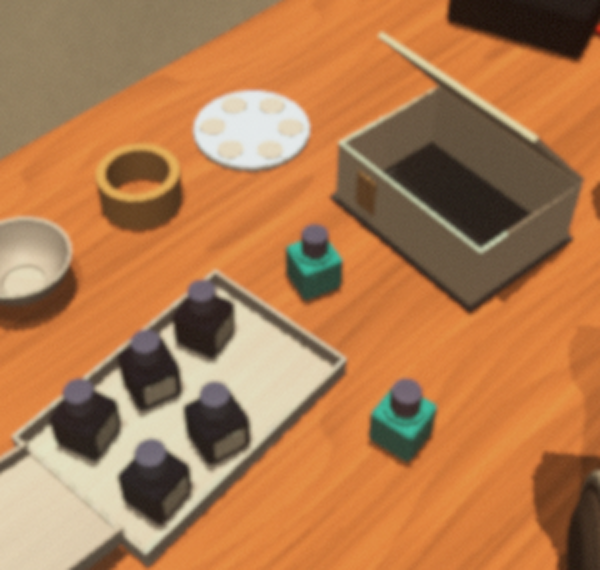

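```bash
cat > fit.py <<'E'
from h import *
from scipy.optimize import least_squares
S=load('scene0');D=load('side0')
sc=lambda x,y:np.array([95+x/2.4,120+y/2.4]); sd=lambda x,y:np.array([135+x/2,80+y/2])
def R(a):return np.array([[np.cos(a),-np.sin(a),0],[np.sin(a),np.cos(a),0],[0,0,1]])
def fit(obs,x0,pts):
    f=lambda p:np.concatenate([proj(c,R(p[2])@np.array(pts(p,k))+[p[0],p[1],0])-uv for c,k,uv in obs])
    s=least_squares(f,x0,loss='soft_l1');return s.x,np.round(f(s.x).reshape(-1,2),1)
def cp(p,k):
    x,y,e=k
    if e: a=p[3];return [x*.112,-.082+.166*np.cos(a),.095+.166*np.sin(a)]
    return [x*.112,y*.082,.092]
p,e=fit([(S,(1,1,0),sc(267,310)),(S,(-1,1,0),sc(228,133)),(S,(1,-1,0),sc(47,357)),(S,(-1,0,1),sc(140,25)),(S,(1,0,1),sc(160,210)),
 (D,(1,1,0),sd(341,145)),(D,(-1,1,0),sd(482,250)),(D,(-1,-1,0),sd(581,181)),(D,(1,0,1),sd(380,37)),(D,(-1,0,1),sd(537,138))],[.6,-.4,0,1.2],cp)
print('carton',p,np.degrees(p[2]),e.tolist())
t,e=fit([(S,(-1,-1),sc(413,168)),(S,(1,-1),sc(501,303)),(S,(1,1),sc(770,200)),(S,(-1,1),sc(668,92)),
 (D,(-1,-1),sd(345,360)),(D,(1,-1),sd(215,272)),(D,(1,1),sd(15,437)),(D,(-1,1),sd(146,558))],[.6,0,0],lambda p,k:[k[0]*.094,k[1]*.144,.026])
print('tray',t,np.degrees(t[2]),e.tolist())
a=[px2(S,*sc(*q),.082) for q in [(570,105),(645,82),(543,195),(622,165),(703,142)]]
b=[px2(D,*sd(*q),.082) for q in [(214,392),(151,451),(202,290),(146,340),(78,388)]]
for x,y in zip(a,b):print(np.round(x,3)[:2],np.round(y,3)[:2])
for q in [(260,149),(252,214)]: print('decoy',px2(S,*q,.078))
for n,q in [('bowl',(412,265)),('tape',(327,300))]: print(n,px2(S,*q,.049))
E
python3 fit.py
```

```text
carton [ 0.50667514 -0.22954424 -0.07845779  0.83654737] -4.495300148729229 [[-0.3, 0.4], [-0.6, -1.5], [-1.7, 1.6], [-1.2, -1.2], [1.0, -1.7], [-1.8, -1.0], [-0.3, 1.3], [0.6, 0.7], [-1.1, -1.0], [-0.4, 0.9]]
tray [0.52095821 0.1746633  0.07614034] 4.3625200000545235 [[-0.9, -1.3], [-0.3, -2.2], [1.5, -1.5], [-3.2, -2.7], [0.6, -0.5], [-0.5, -1.3], [-2.7, -0.1], [-1.0, -1.3]]
[0.473 0.173] [0.472 0.173]
[0.467 0.256] [0.465 0.256]
[0.576 0.098] [0.575 0.097]
[0.566 0.179] [0.565 0.179]
[0.565 0.262] [0.566 0.261]
decoy [0.35452901 0.03966389 0.078     ]
decoy [ 0.55511142 -0.04619208  0.078     ]
bowl [0.7651206  0.19977914 0.049     ]
tape [0.77727165 0.01782611 0.049     ]
```

```bash
python3 -m jog '0 10 20 50 10; 0 30 45 20 10; 0 30 45 10 10; 0 30 45 0 10; 0 30 45 0 10'; python3 -m jog '0 30 45 0 10; 0 30 45 0 0; 0 30 45 0 0; 0 23 50 0 0; 0 0 28 0 0'; python3 -m jog '0 0 0 0 0; 0 0 0 0 0'; python3 - <<'E'
from h import *
s=r.sense();print(s['joints'],s['ee_rot'])
E
```

```text
time_s: 0.78
tcp_pos: [0.4013, -0.3617, 0.3105]
ee_rot: [[-0.242, -0.97, 0.0], [-0.97, 0.242, 0.0], [-0.0, -0.0, -1.0]]
wrist_force: [0.8, -0.6, 0.6]
gripper_width: 0.519
gripper_force: 0.0
time_s: 1.4
tcp_pos: [0.5146, -0.1479, 0.3097]
ee_rot: [[-0.073, -0.997, -0.001], [-0.997, 0.073, 0.0], [-0.0, 0.001, -1.0]]
wrist_force: [0.9, 0.9, -0.1]
gripper_width: 0.022
gripper_force: 0.0
time_s: 1.65
tcp_pos: [0.5134, -0.1507, 0.3105]
ee_rot: [[-0.076, -0.997, -0.0], [-0.997, 0.076, -0.0], [0.0, 0.0, -1.0]]
wrist_force: [0.4, 0.5, -0.1]
gripper_width: 0.007
gripper_force: 0.0
[ 1.01896568e+00  1.04868687e+01 -4.23119745e+00  9.60502979e-03
 -7.53010082e+01 -5.37147504e+00] [[-7.58501038e-02 -9.97119177e-01 -3.29969288e-04]
 [-9.97119213e-01  7.58501621e-02 -1.68047468e-04]
 [ 1.92591577e-04  3.16272299e-04 -9.99999931e-01]]
```

```bash
python3 -m jog '0 0 0 -50 0; 0 0 0 -47 0; 0 0 0 0 0; 0 -2 -25 0 0; 0 -2 -25 0 0'; python3 -m jog '0 -2 -25 0 0; 0 -2 -25 0 0; 0 -2 -25 0 0; 0 -2 -25 0 0; 0 -2 -22 0 0'|grep -E 'tcp|force';  python3 -m jog '0 -1 -13 0 0; 0 -1 -12 0 0; 0 0 0 0 0; 0 0 0 0 0'|grep -E 'tcp|force'; python3 - <<'E'
from h import *
cap('scene','scene1')
c=cap('side','side1')
E
```

```text
time_s: 2.28
tcp_pos: [0.5113, -0.2015, 0.2167]
ee_rot: [[-0.075, -0.997, 0.005], [-0.997, 0.075, -0.001], [0.0, -0.005, -1.0]]
wrist_force: [-0.1, 3.7, 3.0]
gripper_width: 0.004
gripper_force: 1.8
tcp_pos: [0.5004, -0.3243, 0.2164]
wrist_force: [-0.3, 2.3, -0.4]
gripper_force: 0.6
tcp_pos: [0.4978, -0.3474, 0.2139]
wrist_force: [0.8, -0.6, -0.2]
gripper_force: 0.0
```

View pics/scene1.png

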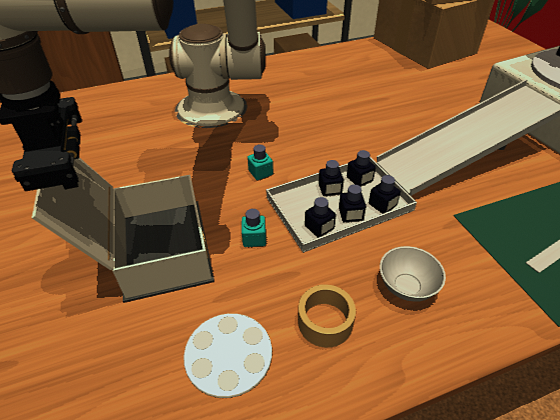

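The flap now leans outward, with its edge near (35,210), and the mouth is clear. All five bottles are undisturbed. Next is the wrist view over the tray.

```bash
python3 -m jog '0 0 5 55 0; 0 0 10 55 0; 0 2 58 15 0; 0 2 60 11 0; 0 2 60 0 0' >/dev/null; python3 -m jog '0.6 3 60 0 0; 0.6 3 60 0 0; 0.6 3 60 0 0; 0.6 3 60 0 0; 0.6 3 59 0 0'|grep tcp;  python3 -m jog '0.6 0 0 0 0; 0.6 0 0 0 0; 0.6 0 0 0 0'|grep -E 'tcp|width'; python3 - <<'E'
from h import *
c=cap('wrist','w1')
for i,p in enumerate([(.473,.173),(.466,.256),(.576,.098),(.566,.179),(.565,.261)]): print(proj(c,[*p,.082]))
E
```

```text
tcp_pos: [0.5181, 0.1468, 0.3499]
tcp_pos: [0.5185, 0.1436, 0.3498]
gripper_width: 0.601
[312.43143888 194.24797295]
[319.32952009 245.51340716]
[236.49856381 148.01019315]
[249.90916441 202.85273912]
[256.25008992 252.90468709]
```

View pics/w1.png

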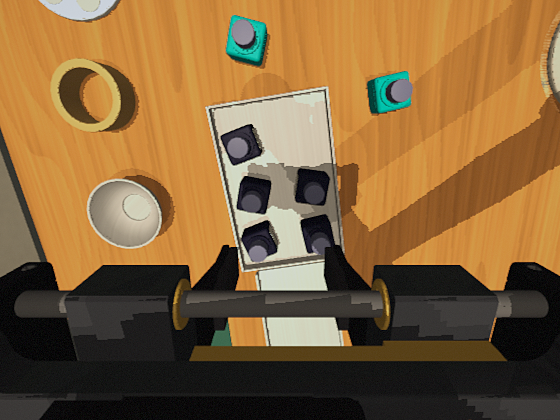

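```bash
python3 - <<'E'
from h import *
a=cv2.imread('pics/w1.png')[80:280,190:420]
cv2.imwrite('pics/cw.png',cv2.resize(a,None,fx=3,fy=3,interpolation=cv2.INTER_CUBIC))
E
```

```text
(no output)
```

View pics/cw.png

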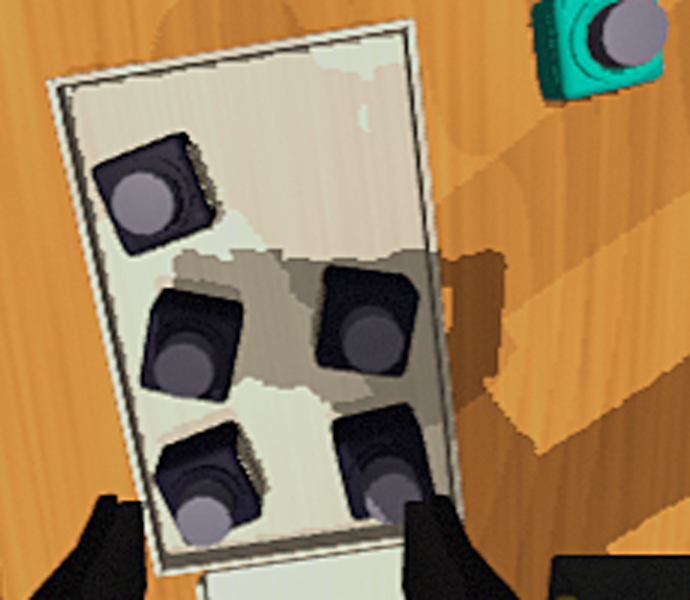

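The cap tops at (237,148), (251,203), (314,193), (258,253) and (321,246) match the positions from the fixed cameras. The body edges give yaws relative to the carton of about +20, −11, −9, +33 and +10°. All five of these are dark, slate-capped bottles in the tray, so they are the ones meant; the turquoise ones stay.

```bash
cat > m.py <<'E'
import sys
from h import *
a=np.radians(-4.5);C=np.array([.507,-.2295])
def slot(x,y): return C+np.array([[np.cos(a),-np.sin(a)],[np.sin(a),np.cos(a)]])@[x,y]
def caps(c,pts,w=22,name=None):
    im=np.array(c['pixels']).astype(float); 
    for p in pts:
        u=proj(c,[*p,.082])
        x0,y0=int(u[0])-w,int(u[1])-w
        q=im[max(y0,0):y0+2*w,max(x0,0):x0+2*w]; mx=q.max(2);R,G,B=q[...,0],q[...,1],q[...,2]
        m=((mx>50)&(B>=R+3)&(B<R+50)&(abs(R-G)<14)).astype(np.uint8)
        n,l,st,ce=cv2.connectedComponentsWithStats(m)
        if n<2: print(p,'none');continue
        k=1+np.argmax(st[1:,4]);e=ce[k]+[max(x0,0),max(y0,0)]
        print('pred',u.round(1),'blob',e.round(1),st[k].tolist(),'xy',px2(c,*e,.080)[:2].round(4))
E
python3 -m jog '0.6 15 -10 -50 10; 0.6 15 -12 -50 10; 0.6 15 -12 -50 0; 0.6 12 -12 0 0; 0.6 0 0 0 0'|grep tcp; python3 - <<'E'
from m import *
P=[(.473,.173),(.466,.256),(.576,.098),(.566,.179),(.565,.261)]
caps(load('w1'),P,14);
c=cap('wrist','w2');caps(c,P[2:3],40)
for x,y in [(-66,-38),(0,-38),(66,-38),(-66,38),(0,38),(66,38)]:print(x,y,slot(x/1e3,y/1e3).round(4))
E
```

```text
tcp_pos: [0.5776, 0.0975, 0.2017]
pred [312.4 194.2] blob [313.9 194. ] [7, 5, 19, 19, 295] xy [0.4706 0.1733]
pred [319.3 245.5] blob [319.7 245.2] [6, 6, 20, 18, 233] xy [0.4651 0.2564]
pred [236.5 148. ] blob [236.7 145.3] [1, 0, 27, 26, 483] xy [0.5755 0.0945]
pred [249.9 202.9] blob [250.5 202.7] [5, 6, 21, 18, 304] xy [0.5653 0.1794]
pred [256.3 252.9] blob [257.4 252.9] [6, 7, 20, 17, 251] xy [0.5635 0.2621]
pred [281.4 207.8] blob [282.3 203. ] [27, 15, 30, 39, 816] xy [0.5763 0.0937]
-66 -38 [ 0.4382 -0.2622]
0 -38 [ 0.504  -0.2674]
66 -38 [ 0.5698 -0.2726]
-66 38 [ 0.4442 -0.1864]
0 38 [ 0.51   -0.1916]
66 38 [ 0.5758 -0.1968]
```

View pics/w2.png

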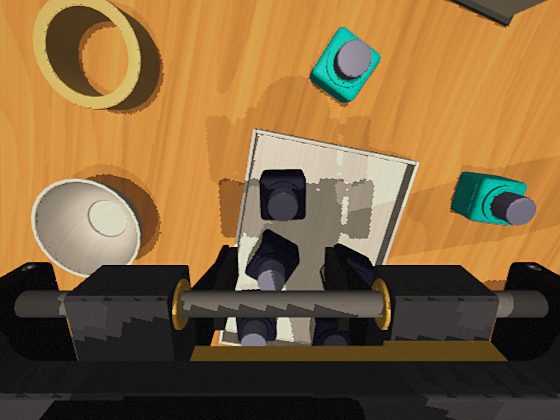

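Bottle 3's cap is at (283,207), as predicted, and its body is square to the fingers. I'll pick it.

```bash
python3 -m jog '0.6 -2 0 -50 0; 0.6 0 0 -50 0; 0.6 0 0 -36 0; 0.6 0 0 0 0; 0.6 0 0 0 0'|grep -E 'tcp|force'; python3 -m jog '0 0 0 0 0; 0 0 0 0 0; 0 0 0 0 0; 0 0 0 0 0; 0 0 0 30 0'|grep -E 'width|force'; python3 -m jog '0 0 0 50 0; 0 0 0 50 0; 0 0 -40 0 -10; 0 0 -60 0 -10; 0 0 -60 0 0'|grep -E 'tcp|width|force'
```

```text
tcp_pos: [0.5751, 0.0995, 0.0663]
wrist_force: [0.1, 0.4, 0.4]
gripper_force: 0.0
wrist_force: [0.4, -0.5, -1.7]
gripper_width: 0.335
gripper_force: 29.9
tcp_pos: [0.5727, -0.0626, 0.1929]
wrist_force: [1.3, 0.4, -1.9]
gripper_width: 0.34
gripper_force: 29.9
```

```bash
python3 -m jog '0 -2 -60 0 0; 0 -2 -60 0 0; 0 0 -60 0 0; 0 0 -30 0 0; 0 0 0 0 0'|grep -E 'tcp|force'; python3 -m jog '0 0 0 -50 0; 0 0 0 -40 0; 0 0 0 -25 0; 0 0 0 -12 0; 0 0 0 0 0'|grep -E 'tcp|force';python3 -m jog '0 0 0 0 0; 0.45 0 0 0 0; 0.45 0 0 0 0; 0.45 0 0 0 0'|grep -E 'tcp|width|force'
```

```text
tcp_pos: [0.5684, -0.2733, 0.192]
wrist_force: [-1.2, 0.1, -1.3]
gripper_force: 29.9
tcp_pos: [0.5697, -0.2708, 0.0663]
wrist_force: [0.2, 0.6, -0.5]
gripper_force: 30.0
tcp_pos: [0.5699, -0.2715, 0.0672]
wrist_force: [0.1, 0.1, -0.6]
gripper_width: 0.445
gripper_force: 0.0
```

```bash
python3 -m jog '0.45 0 0 50 0; 0.45 0 0 50 0; 0.6 0 20 35 0; 0.6 -10 60 0 -9; 0.6 -12 60 0 0'|grep tcp; python3 -m jog '0.6 -15 60 0 0; 0.6 -15 60 0 0; 0.6 -15 60 0 0; 0.6 -15 60 0 0; 0.6 -15 60 0 0'|grep tcp;python3 -m jog '0.6 -1 4 0 0; 0.6 0 0 0 0; 0.6 0 0 0 0'|grep tcp
python3 - <<'E'
from m import *
c=cap('wrist','w3');caps(c,[(.472,.173)],40);c=cap('scene','s3');caps(c,[(.472,.173),(.466,.256),(.566,.179),(.564,.261)],14)
c=load('scene0');caps(c,[(.472,.173),(.466,.256),(.566,.179),(.564,.261)],14)
a=load('w3')['pixels'][100:300,180:400,::-1];b=load('s3')['pixels'][120:320,95:425,::-1]
cv2.imwrite('pics/j3.png',np.hstack([cv2.resize(a,(330,300)),cv2.resize(b,(450,300))]))
E
```

```text
tcp_pos: [0.5475, -0.1303, 0.2023]
tcp_pos: [0.4719, 0.1705, 0.2021]
tcp_pos: [0.4718, 0.1715, 0.2016]
pred [279.7 209. ] blob [281.1 208.2] [27, 25, 31, 29, 664] xy [0.4706 0.1732]
pred [332.2 163.6] blob [335.  165.5] [17, 16, 1, 2, 2] xy [0.4784 0.177 ]
pred [363.3 153.9] blob [363.4 153.9] [9, 12, 12, 7, 69] xy [0.464  0.2576]
pred [354.1 188.7] blob [354.3 188.8] [8, 11, 13, 9, 94] xy [0.5646 0.1805]
pred [387.3 178.9] blob [387.8 179.1] [9, 11, 13, 9, 88] xy [0.5629 0.2633]
pred [332.2 163.6] blob [331.9 163.8] [8, 11, 12, 8, 72] xy [0.4703 0.1733]
pred [363.3 153.9] blob [363.3 154. ] [9, 12, 12, 7, 68] xy [0.464  0.2573]
pred [354.1 188.7] blob [354.4 188.8] [8, 11, 13, 9, 93] xy [0.5647 0.1805]
pred [387.3 178.9] blob [387.8 179. ] [9, 11, 13, 9, 89] xy [0.5628 0.2634]
```

View pics/j3.png

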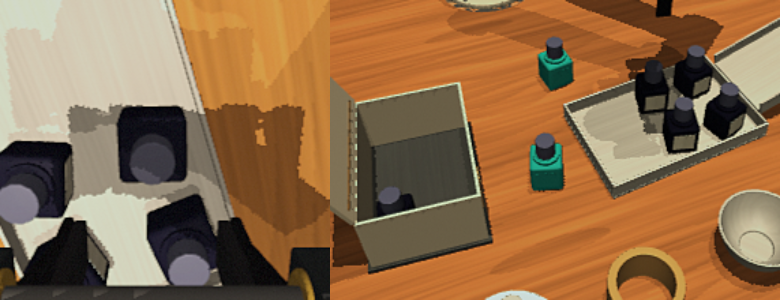

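The left half shows bottle 1 square under the jaws. The right half shows bottle 3 standing in the carton at (390,200) and the other bottles unmoved. I'll pick bottle 1.

```bash
python3 -m jog '0.6 0 2 -50 0; 0.6 0 0 -50 0; 0.6 0 0 -36 0; 0.6 0 0 0 0; 0.6 0 0 0 0'|grep -E 'tcp|force'; python3 -m jog '0 0 0 0 0; 0 0 0 0 0; 0 0 0 0 0; 0 0 0 0 0; 0 0 0 30 0'|grep -E 'width|force'; python3 -m jog '0 0 0 50 0; 0 0 0 50 0; 0 -3 -40 0 9; 0 -5 -60 0 0; 0 -5 -60 0 0'|grep -E 'tcp|width|force'; python3 -m jog '0 -5 -60 0 0; 0 -5 -60 0 0; 0 -5 -60 0 0; 0 -5 -60 0 0; 0 0 -35 0 0'|grep -E 'tcp|force'; python3 -m jog '0 0 0 0 0; 0 0 0 0 0'|grep -E 'tcp|width'
```

```text
tcp_pos: [0.4726, 0.1746, 0.0667]
wrist_force: [0.2, 0.4, 0.6]
gripper_force: 0.0
wrist_force: [0.3, 0.4, -1.3]
gripper_width: 0.336
gripper_force: 30.0
tcp_pos: [0.4578, 0.0133, 0.1953]
wrist_force: [1.0, 0.4, -0.9]
gripper_width: 0.336
gripper_force: 30.0
tcp_pos: [0.4375, -0.2625, 0.1949]
wrist_force: [0.4, 0.2, -1.8]
gripper_force: 30.0
tcp_pos: [0.4381, -0.2598, 0.195]
gripper_width: 0.336
```

```bash
python3 -m jog '0 0 0 -50 0; 0 0 0 -40 0; 0 0 0 -25 0; 0 0 0 -12 0; 0 0 0 0 0'|grep -E 'tcp|force';python3 -m jog '0 0 0 0 0; 0.45 0 0 0 0; 0.45 0 0 0 0; 0.45 0 0 0 0'|grep -E 'tcp|width|force'; python3 -m jog '0.45 0 0 50 0; 0.45 0 0 50 0; 0.6 0 20 35 0; 0.6 17 55 0 -5; 0.6 18 55 0 -6'|grep tcp; python3 -m jog '0.6 18 58 0 0; 0.6 18 58 0 0; 0.6 18 58 0 0; 0.6 18 58 0 0; 0.6 18 58 0 0'|grep tcp;python3 -m jog '0.6 2 20 0 0; 0.6 0 0 0 0; 0.6 0 0 0 0'|grep tcp
python3 - <<'E'
from m import *
c=cap('wrist','w4');caps(c,[(.565,.179)],40);c=cap('scene','s4');caps(c,[(.466,.256),(.565,.179),(.564,.261)],14)
E
```

```text
tcp_pos: [0.4387, -0.2596, 0.0684]
wrist_force: [0.2, -0.7, -1.4]
gripper_force: 30.0
tcp_pos: [0.4389, -0.2605, 0.069]
wrist_force: [0.5, -0.1, -0.4]
gripper_width: 0.45
gripper_force: 0.0
tcp_pos: [0.4739, -0.1293, 0.2046]
tcp_pos: [0.5639, 0.1616, 0.2038]
tcp_pos: [0.5651, 0.1784, 0.2036]
pred [279.8 207.5] blob [279.9 207.5] [27, 27, 29, 28, 653] xy [0.5651 0.1797]
pred [363.3 153.9] blob [358. 153.] [9, 14, 1, 1, 1] xy [0.4562 0.2476]
pred [353.9 188.4] blob [358.8 190.8] [18, 15, 4, 4, 5] xy [0.5737 0.1863]
pred [387.3 178.9] blob [387.8 179. ] [9, 11, 13, 9, 89] xy [0.5628 0.2634]
```

```bash
python3 -m jog '0.6 0 1 -50 0; 0.6 0 0 -50 0; 0.6 0 0 -38 0; 0.6 0 0 0 0; 0.6 0 0 0 0'|grep -E 'tcp|force'; python3 -m jog '0 0 0 0 0; 0 0 0 0 0; 0 0 0 0 0; 0 0 0 0 0; 0 0 0 30 0'|grep -E 'width|force'; python3 -m jog '0 0 0 50 0; 0 0 0 50 0; 0 -7 -40 0 6; 0 -9 -60 0 5; 0 -9 -60 0 0'|grep -E 'tcp|width|force'; python3 -m jog '0 -9 -60 0 0; 0 -9 -60 0 0; 0 -9 -60 0 0; 0 -9 -60 0 0; 0 0 -47 0 0'|grep -E 'tcp|force'; python3 -m jog '0 0 0 0 0; 0 0 0 0 0'|grep -E 'tcp|width'
```

```text
tcp_pos: [0.5663, 0.1803, 0.0671]
wrist_force: [-0.8, 0.1, 0.1]
gripper_force: 0.0
wrist_force: [0.7, 0.6, -0.5]
gripper_width: 0.336
gripper_force: 30.0
tcp_pos: [0.5397, 0.0194, 0.1953]
wrist_force: [0.2, -0.9, -0.2]
gripper_width: 0.332
gripper_force: 30.0
tcp_pos: [0.5034, -0.2683, 0.1952]
wrist_force: [1.3, 0.5, -0.2]
gripper_force: 30.0
tcp_pos: [0.5041, -0.2662, 0.1949]
gripper_width: 0.338
```

```bash
python3 -m jog '0 0 0 -50 0; 0 0 0 -40 0; 0 0 0 -25 0; 0 0 0 -12 0; 0 0 0 0 0'|grep -E 'tcp|force';python3 -m jog '0 0 0 0 0; 0.45 0 0 0 0; 0.45 0 0 0 0; 0.45 0 0 0 0'|grep -E 'tcp|width|force'; python3 -m jog '0.45 0 0 50 0; 0.45 0 0 50 0; 0.6 0 20 35 0; 0.6 8 58 0 8; 0.6 8 58 0 8'|grep tcp; python3 -m jog '0.6 8 58 0 8; 0.6 8 58 0 9; 0.6 8 58 0 0; 0.6 8 58 0 0; 0.6 8 58 0 0'|grep tcp;python3 -m jog '0.6 8 58 0 0; 0.6 4 44 0 0; 0.6 0 0 0 0; 0.6 0 0 0 0'|grep tcp
python3 - <<'E'
from m import *
c=cap('wrist','w5');caps(c,[(.564,.261)],40);c=cap('scene','s5');caps(c,[(.466,.256),(.564,.261)],14)
a=load('w5')['pixels'][100:300,180:400,::-1];b=load('s5')['pixels'][120:320,95:425,::-1]
cv2.imwrite('pics/j5.png',np.hstack([cv2.resize(a,(330,300)),cv2.resize(b,(450,300))]))
E
```

```text
tcp_pos: [0.5048, -0.2656, 0.0684]
wrist_force: [-0.8, -0.1, -0.7]
gripper_force: 30.0
tcp_pos: [0.5049, -0.2665, 0.069]
wrist_force: [-0.5, 1.0, -0.6]
gripper_width: 0.448
gripper_force: 0.0
tcp_pos: [0.5208, -0.1293, 0.2045]
tcp_pos: [0.5606, 0.1615, 0.2039]
tcp_pos: [0.5723, 0.2612, 0.2033]
pred [287.1 209.7] blob [286.4 210.5] [25, 28, 29, 28, 633] xy [0.5639 0.2626]
pred [363.3 153.9] blob [360.1 152.1] [9, 12, 6, 4, 13] xy [0.4548 0.2539]
pred [387.3 178.9] blob [393. 180.] [20, 15, 1, 3, 3] xy [0.5697 0.2723]
```

View pics/j5.png

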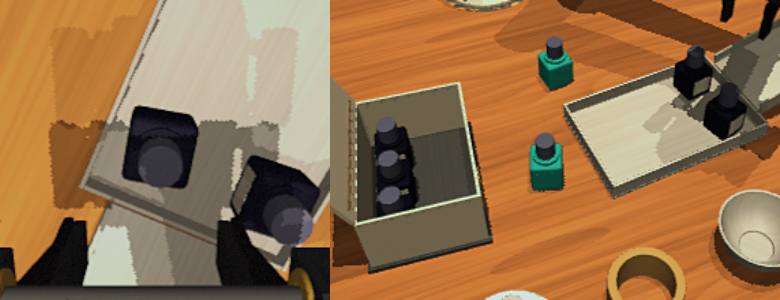

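Three bottles stand in the carton, at about (385,160). Bottle 5 in the left half is about 9° off square, so I'll turn back a little and pick it.

```bash
python3 -m jog '0.6 -8 1 -30 -9; 0.6 0 0 -50 0; 0.6 0 0 -57 0; 0.6 0 0 0 0; 0.6 0 0 0 0'|grep -E 'tcp|force'; python3 -m jog '0 0 0 0 0; 0 0 0 0 0; 0 0 0 0 0; 0 0 0 0 0; 0 0 0 30 0'|grep -E 'width|force'; python3 -m jog '0 0 0 50 0; 0 0 0 50 0; 0 2 -40 0 -8; 0 2 -60 0 -8; 0 2 -60 0 -8'|grep -E 'tcp|width|force'; python3 -m jog '0 2 -60 0 0; 0 2 -60 0 0; 0 2 -60 0 0; 0 0 -60 0 0; 0 0 -59 0 0'|grep -E 'tcp|force'; python3 -m jog '0 0 0 0 0; 0 0 0 0 0'|grep -E 'tcp|width|rot'
```

```text
tcp_pos: [0.5653, 0.2623, 0.0683]
wrist_force: [0.5, -0.3, 1.5]
gripper_force: 0.0
wrist_force: [0.2, 0.9, -1.2]
gripper_width: 0.337
gripper_force: 30.0
tcp_pos: [0.5698, 0.1013, 0.1959]
wrist_force: [0.3, -0.3, -1.4]
gripper_width: 0.334
gripper_force: 30.0
tcp_pos: [0.5759, -0.198, 0.1958]
wrist_force: [0.6, -0.6, 0.1]
gripper_force: 30.0
tcp_pos: [0.576, -0.1964, 0.1957]
ee_rot: [[-0.077, -0.997, -0.002], [-0.997, 0.077, 0.001], [-0.001, 0.002, -1.0]]
gripper_width: 0.339
```

```bash
python3 -m jog '0 0 0 -50 0; 0 0 0 -40 0; 0 0 0 -25 0; 0 0 0 -11 0; 0 0 0 0 0'|grep -E 'tcp|force';python3 -m jog '0 0 0 0 0; 0.45 0 0 0 0; 0.45 0 0 0 0; 0.45 0 0 0 0'|grep -E 'tcp|width|force'; python3 -m jog '0.45 0 0 50 0; 0.45 0 0 50 0; 0.6 0 20 34 0; 0.6 -14 55 0 10; 0.6 -14 55 0 0'|grep tcp; python3 -m jog '0.6 -14 55 0 0; 0.6 -14 55 0 0; 0.6 -14 55 0 0; 0.6 -14 55 0 0; 0.6 -14 55 0 0'|grep tcp;python3 -m jog '0.6 -13 47 0 0; 0.6 0 0 0 0; 0.6 0 0 0 0'|grep tcp
python3 - <<'E'
from m import *
c=cap('wrist','w6');caps(c,[(.465,.256)],40);c=cap('scene','s6')
a=load('w6')['pixels'][100:300,180:400,::-1];b=load('s6')['pixels'][120:320,95:425,::-1]
cv2.imwrite('pics/j6.png',np.hstack([cv2.resize(a,(330,300)),cv2.resize(b,(450,300))]))
E
```

```text
tcp_pos: [0.5767, -0.1954, 0.0703]
wrist_force: [0.4, 1.0, -1.4]
gripper_force: 30.0
tcp_pos: [0.5769, -0.1965, 0.0712]
wrist_force: [-0.1, 0.6, 0.3]
gripper_width: 0.443
gripper_force: 0.0
tcp_pos: [0.5484, -0.0654, 0.2053]
tcp_pos: [0.478, 0.2103, 0.2051]
tcp_pos: [0.4655, 0.2554, 0.2046]
pred [279.9 206.8] blob [280.7 207.1] [27, 28, 30, 27, 632] xy [0.4641 0.2569]
```

View pics/j6.png

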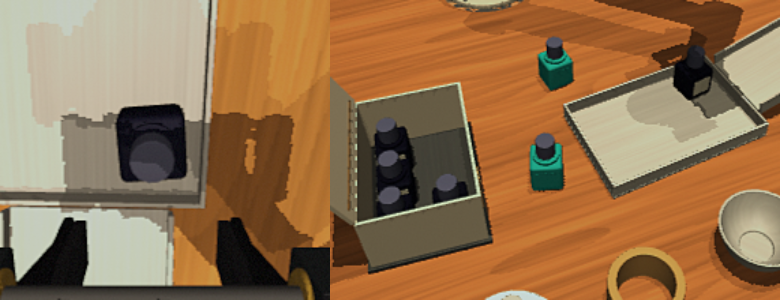

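Four bottles are in, and the last one is under the jaws at (152,160) in the left half.

```bash
python3 -m jog '0.6 0 1 -30 0; 0.6 0 0 -50 0; 0.6 0 0 -59 0; 0.6 0 0 0 0; 0.6 0 0 0 0'|grep -E 'tcp|force'; python3 -m jog '0 0 0 0 0; 0 0 0 0 0; 0 0 0 0 0; 0 0 0 0 0; 0 0 0 30 0'|grep -E 'width|force'; python3 -m jog '0 0 0 50 0; 0 0 0 50 0; 0 -3 -40 0 -5; 0 -3 -60 0 -5; 0 -3 -60 0 0'|grep -E 'tcp|width|force'; python3 -m jog '0 -3 -60 0 0; 0 -3 -60 0 0; 0 -3 -60 0 0; 0 -3 -60 0 0; 0 0 -43 0 0'|grep -E 'tcp|force'; python3 -m jog '0 0 0 0 0; 0 0 0 0 0'|grep -E 'tcp|width|rot'
```

```text
tcp_pos: [0.4671, 0.2569, 0.0674]
wrist_force: [-0.2, 0.2, 0.1]
gripper_force: 0.0
wrist_force: [0.2, 0.3, -2.1]
gripper_width: 0.339
gripper_force: 29.8
tcp_pos: [0.456, 0.0952, 0.1951]
wrist_force: [0.7, -0.3, -2.4]
gripper_width: 0.339
gripper_force: 29.8
tcp_pos: [0.4438, -0.1885, 0.1951]
wrist_force: [1.7, 0.1, -2.5]
gripper_force: 29.8
tcp_pos: [0.4442, -0.1862, 0.195]
ee_rot: [[-0.076, -0.997, -0.001], [-0.997, 0.076, 0.001], [-0.0, 0.001, -1.0]]
gripper_width: 0.341
```

```bash
python3 -m jog '0 0 0 -50 0; 0 0 0 -40 0; 0 0 0 -25 0; 0 0 0 -12 0; 0 0 0 0 0'|grep -E 'tcp|force';python3 -m jog '0 0 0 0 0; 0.45 0 0 0 0; 0.45 0 0 0 0; 0.45 0 0 0 0'|grep -E 'tcp|width|force'; python3 -m jog '0.45 0 0 50 0; 0.45 0 0 50 0; 0 0 0 60 0; 0 0 0 60 0; 0 0 0 43 0'|grep tcp; python3 -m jog '0 0 0 0 0; 0 0 0 0 0'|grep -E 'tcp|width'
python3 - <<'E'
from m import *
c=cap('wrist','w7');s=cap('scene','s7')
a=c['pixels'][0:300,60:500,::-1];b=s['pixels'][120:320,15:425,::-1]
cv2.imwrite('pics/j7.png',np.hstack([cv2.resize(a,(370,280)),cv2.resize(b,(430,280))]))
E
```

```text
tcp_pos: [0.4449, -0.1857, 0.0684]
wrist_force: [-0.4, 0.9, -1.3]
gripper_force: 29.9
tcp_pos: [0.445, -0.1865, 0.0691]
wrist_force: [-0.0, 0.7, -0.1]
gripper_width: 0.446
gripper_force: 0.0
tcp_pos: [0.4448, -0.1866, 0.335]
tcp_pos: [0.4441, -0.1862, 0.3309]
gripper_width: 0.027
```

View pics/j7.png

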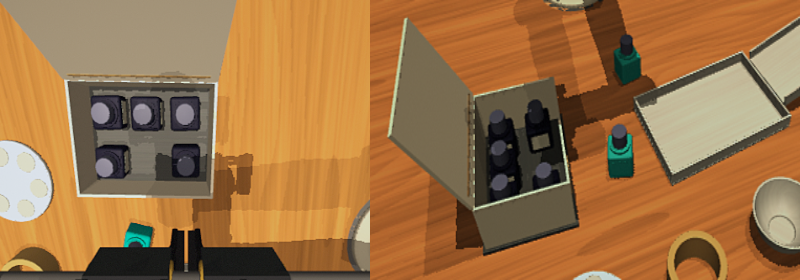

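All five bottles stand upright in the carton (left half, around (150,130)) and the tray is empty. The two turquoise ones are untouched. Now I'll go behind the flap.

```bash
python3 -m jog '0 10 -54 0 0; 0 9 -54 0 0; 0 9 -54 0 0; 0 9 -54 0 0; 0 9 -47 0 0'|grep -E 'tcp|wrist'; python3 -m jog '0 0 0 0 0; 0 0 0 -50 0; 0 0 0 -50 0; 0 0 0 -16 0; 0 0 0 0 0'|grep -E 'tcp|wrist'; python3 -m jog '0 2 25 0 0; 0 2 25 0 0; 0 2 25 0 0; 0 2 25 0 0; 0 2 25 0 0'|grep -E 'tcp|wrist'; python3 -m jog '0 2 30 0 0; 0 0 0 0 0'|grep -E 'tcp|wrist'
python3 - <<'E'
from m import *
c=cap('side','d8')['pixels'][60:280,200:470,::-1];s=cap('scene','s8')
b=s['pixels'][70:320,0:300,::-1]
cv2.imwrite('pics/j8.png',np.hstack([cv2.resize(c,(400,326)),cv2.resize(b,(391,326))]))
E
```

```text
tcp_pos: [0.4904, -0.4512, 0.3293]
wrist_force: [0.4, 0.3, -0.3]
tcp_pos: [0.4905, -0.449, 0.2151]
wrist_force: [0.7, -0.1, 0.6]
tcp_pos: [0.5024, -0.3246, 0.2194]
wrist_force: [0.1, -0.8, 1.3]
tcp_pos: [0.5042, -0.2934, 0.2188]
wrist_force: [-0.2, 0.3, 0.4]
```

View pics/j8.png

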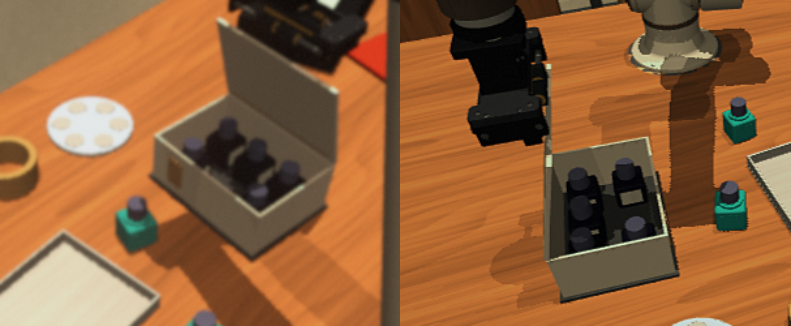

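The flap is about upright with the hand behind it, and the bottles are still standing. Now I'll follow the arc down, stopping just above flat.

```bash
python3 -m jog '0 1 18 -2 0; 0 1 18 0 0; 0 1 17 -6 0; 0 1 17 -7 0; 0 1 12 -13 0'|grep -E 'tcp|wrist'; python3 -m jog '0 1 11 -15 0; 0 1 8 -17 0; 0 0 7 -17 0; 0 0 3 -15 0; 0 0 2 -14 0'|grep -E 'tcp|wrist'; python3 -m jog '0 0 0 -4 0; 0 0 0 0 0; 0 0 0 0 0'|grep -E 'tcp|wrist'
```

```text
tcp_pos: [0.5078, -0.2109, 0.1872]
wrist_force: [0.6, -0.3, 0.1]
tcp_pos: [0.5096, -0.181, 0.1085]
wrist_force: [-0.2, -0.7, 0.2]
tcp_pos: [0.5092, -0.1808, 0.1063]
wrist_force: [-2.5, 4.7, 7.9]
```

```bash
python3 -m jog '0 0 0 -1 0; 0 0 0 0 0; 0 0 0 0 0'|grep -E 'tcp|wrist'; python3 -m jog '0 0 0 -1 0; 0 0 0 0 0; 0 0 0 0 0'|grep -E 'tcp|wrist'; python3 -m jog '0 0 0 30 0; 0 0 0 50 0; 0 0 30 50 0; 0 0 60 10 0; 0 0 60 0 0'|grep -E 'tcp|wrist';  python3 -m jog '0 0 60 0 0; 0 0 0 0 0; 0 0 0 0 0'|grep -E 'time|tcp|wrist'
python3 - <<'E'
from m import *
c=cap('side','d9')['pixels'][60:280,200:470,::-1];s=cap('scene','s9')
b=s['pixels'][70:320,0:300,::-1]
cv2.imwrite('pics/j9.png',np.hstack([cv2.resize(c,(400,326)),cv2.resize(b,(391,326))]))
for k in(0,.05,.1):
  for x in(-.112,.112):
    p=slot(x,-.082+.166*np.cos(k));print(k,x,proj(s,[*p,.098+.166*np.sin(k)]).round(1))
E
```

```text
tcp_pos: [0.5092, -0.1808, 0.1062]
wrist_force: [-4.8, 5.1, 12.7]
tcp_pos: [0.5092, -0.1809, 0.1061]
wrist_force: [-5.4, 6.3, 16.9]
tcp_pos: [0.5101, -0.0301, 0.2449]
wrist_force: [1.7, 0.2, -1.1]
time_s: 38.58
tcp_pos: [0.5094, 0.0286, 0.2433]
wrist_force: [0.2, -0.7, -0.1]
0 -0.112 [189.9 171.7]
0 0.112 [206.7 247.3]
0.05 -0.112 [189.2 168.7]
0.05 0.112 [206.  244.3]
0.1 -0.112 [188.3 165.8]
0.1 0.112 [205.  241.4]
```

View pics/j9.png

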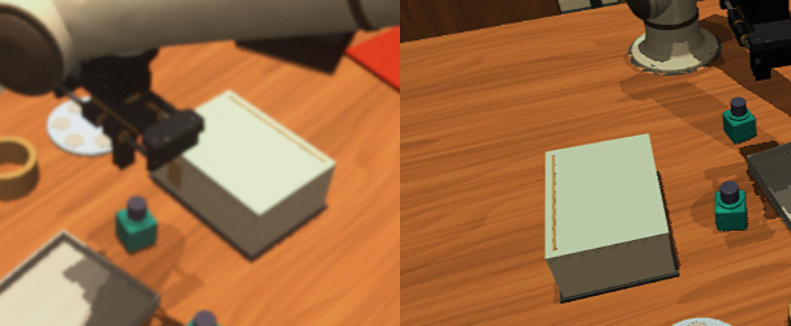

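The flap lies flat: contact was firm at tip height 98 mm, and its edge matches the flat prediction. The tray is empty and the hand is clear, so I'll hand in.

```bash
python3 -c "
from station import r
print(r.finish_job())"
```

```text
the job is handed in; nothing more can be done
None
```

I folded the flap back, stood all five ink bottles from the tray upright in the carton, shut the flap flat, and handed the job in at about 39 s; the tape, bowl, palette and turquoise bottles were never touched.

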